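# Sort bottle, objective can and dishes into their holders

### The arm

A 6-joint arm with a two-finger parallel gripper is mounted at the origin on a cart in front of the work surface, level with it; the furniture and walls round the work are solid. World frame = base frame: x ahead of the robot, y to its left, z up, the work surface at z = 0. Lengths are in mm, angles in rad, forces in N, time in s.
With the tool pointing down it reaches from about 400 to 925 mm from the base axis. Payload 12.5 kg.
Tool frame: the origin (TCP) lies at the very end of the fingers, on their centre line; the grasp point (between the pads) lies 19 mm behind it; z points along the fingers, y is the line along which they close (so a half turn about z gives the same grasp; the last joint's range is limited). The gripper opens to 95 mm and grips with 3 to 60 N. Pads are 20 mm wide; open, the fingers measure 119 mm over their backs; the gripper's body (75 mm by 180 mm) begins 59 mm behind the grasp point.
Start: joints at [-1.24, 0.491, 1.559, -0, 1.092, -0.106], TCP at [264.426, -566.327, 214.661] pointing down, gripper open.
Joint ranges: [-3.1, 3.1], [-0.84, 2.19], [0.05, 2.79], [-1.13, 4.28], [0.06, 2.93], [-2.69, 2.69]. Speed limits (rad/s): [2.22, 2.22, 2.79, 3.14, 3.14, 3.14].

### API

Orientations are given as a 3x3 rotation matrix whose columns are the frame's x, y, z axes.
In Python, from workcell import ctrl gives the robot as it stands.
- The arm moves only by the shell command python3 -m pendant 'ROWS' [FORCE]. ROWS is JSON, a list that holds one entry, the list of rows, each a list of 7 numbers: the opening, from 0 (shut) to 1 (fully open), then the shift along the tool's x, y, z in m, then the turn, a rotation vector about the tool's x, y, z in rad. A call has 1 to 5 rows; each row shifts and turns the commanded pose from where the row before left it, along the tool's axes as they then stand; what a row does not reach is not made up. A row lasts 1/12 s, in which the tool goes at most 41.7 mm and 7.16 degrees, less where a joint would pass 70% of its speed; a pose out of reach is approached as far as the arm can. A call is refused whole if a number of a shift passes 0.0417 or a number of a turn 0.125, either way. A call with a gripper value outside its range is refused whole. The fingers move at their own pace and stop on an object; FORCE is the grip in N (left out, the last holds). Time passes only in rows, so rows that do not move let the fingers close. It gives the time, the measured TCP pose, the force, the opening and the grip force at its end, in the units of the state.
- ctrl.state(): the state, without advancing time (a new reading comes with each control period).
- ctrl.camera(name): name is "scene" or "side" or "wrist"; returns a dict with "color" (384x512x3 uint8, red, green, blue), "camera_matrix" (3x3 intrinsics, pixels), "xyz" and "attitude" of the camera in the world; the wrist camera has in their place "mount" (4x4, takes a point from camera to tool coordinates, whose origin is the TCP and whose axes are the flange's). Camera axes: x right, y up, looking along -z (the intrinsics and any distortion apply to the point x, -y, -z); pixel columns grow to the right and rows downward; lengths in mm; the calibration is good to about 2 mm. A picture is of the moment at which its call begins: read the wrist's pose just before it. There is no depth.
- ctrl.hand_in(): hands the job in; it is judged then, once.
The state is a dict: "t": time; "q": joint angles; "dq": joint speeds; "effort": joint torques, N m; "position": TCP position; "tool_rot": TCP orientation; "wrist_force": force on the tool from outside, world axes, zero at the start; "ft_torque": the same for the moment, N m; "opening": finger opening in mm; "finger_force": force on a finger pad.
Only numpy, scipy, OpenCV 4.12 (cv2) and the standard library are available. Lean on these libraries where they do the work, as an engineer would, in place of code of your own. Each camera call takes 0.05 s, during which the arm holds its last target. There are 200 camera calls.

### The job

Sort the four loose things by kind onto the three grey holders on the right of the bench: stand the small white bottle in the open square holder, stand the objective can in the open round holder, and stack the two dishes on the flat square dish stand, the wide dish underneath and the smaller dish centred on top of it. Keep everything upright, leave each thing in the middle of its place, and lift things well over the tall black micromanipulator in the middle without touching it.

Things in the scene. Friction and masses are not known exactly. Their poses are not given: they have to be found in the camera images.
- bottle_centre (a point): Small white screw-cap bottle, 34 mm diameter, 65 mm tall, standing upright; the body (full width) ends 55 mm above its base and the narrower cap sits on top. The point is its centre, 32.5 mm above its base; z is its axis, up. About 60 g; it may lean by 2 degrees.
- can_centre (a point): Screw can of a spare microscope objective: a plain ribbed upright cylinder, pale upper part and black foot, 40 mm diameter, 61 mm tall, closed. The point is its centre, 30.5 mm above its base; z is its axis, up. About 90 g. Beside the nearest place of the row (y below 0.05) the micromanipulator is close: there the finger line is best 0.3 to 0.8 rad from world x.
- wide_dish_centre (a point): Clear round culture dish, the wider and taller of the two: 62 mm across, 18 mm tall, rigid and closed, lying flat. The point is its centre, 9 mm above its base; z is its axis, up. Grip it across its rim (60 to 62 mm). About 35 g. Where y is above 0.13 the row runs between an 8 mm plate and the microscope knob: there the finger line is best 1.8 to 2.2 rad from world x.
- small_dish_centre (a point): Round culture dish with a faint pink layer, the smaller and flatter of the two: 48 mm across, 11 mm tall, rigid and closed, lying flat. The point is its centre, 5.5 mm above its base; z is its axis, up. Grip it across its rim (48 to 50 mm). About 25 g. The four loose things stand about 90 mm apart in a row.
- dish_stand_top (a point): Dish stand, fixed: flat grey square block 70 x 70 mm, 8 mm high, no rim. At all three holders a finger line along world x leaves most room. The point is the middle of its top face, 8 mm above the bench; x and y run along its sides, z up.
- square_holder_floor (a point): Square holder, fixed: shallow grey open square tray, 56 x 56 mm outside, 50 x 50 mm inside, rim 10 mm above the bench. The point is the middle of its inner floor, 3 mm above the bench; x and y run along its sides, z up.
- round_holder_floor (a point): Round holder, fixed: shallow grey open round tray, 62 mm outside and 56 mm inside diameter, rim 10 mm above the bench. The point is the middle of its inner floor, 3 mm above the bench; z up.
- manipulator_right: Black micromanipulator, a fixed obstacle between the loose things and the holders. Its parts hang 40 to 380 mm above the bench over a zone with corners near (x 0.42, y -0.10), (0.50, -0.18), (0.65, -0.10), (0.54, 0.00); its thin glass holder reaches 410 mm at about (0.58, 0.03). To pass, lift fingertips and load above 420 mm. The point is its mounting origin, not needed.

How it is judged:
By the outcome, as a careful person would: the job done as asked, in the order asked, and still so for the second after the job is handed in, with the robot touching nothing.
It also fails if it takes over 136 s, if anything falls off the work surface, if the arm or the gripper's body presses on something with over 40 N, if the wrist force passes 120 N, or if a joint passes its speed limit or range.

## Working session

There is one attempt and no reset: what is moved stays moved. The work goes in short steps, Python scripts to look and compute and a shell command to move; the robot and the scene stay as the last step left them, time stands still between calls to the robot, and variables do not carry over. Pictures are saved under pics/ and viewed, at most 14 in all, crops included, and the job is handed in when it is done.

```bash
mkdir -p pics; ls
cat > h.py <<'E'
import numpy as np, cv2
from workcell import ctrl
def shot(n,f):
    s=ctrl.state(); c=ctrl.camera(n); cv2.imwrite('pics/'+f,c['color'][:,:,::-1]); 
    if n=='wrist':
        M=np.array(c['mount']); T=np.eye(4); T[:3,:3]=s['tool_rot']; T[:3,3]=s['position']
        W=T@M; R,p=W[:3,:3],W[:3,3]
    else: R,p=np.array(c['attitude']),np.array(c['xyz'])
    np.savez('pics/'+f[:-4]+'.npz',K=c['camera_matrix'],R=R,p=p,d=np.array(c.get('distortion',[0.])))
    return c
def ray(f,u,v):
    z=np.load('pics/'+f+'.npz'); a=np.linalg.solve(z['K'],[u,v,1.]); d=z['R']@np.array([a[0],-a[1],-a[2]])
    return z['p'],d/np.linalg.norm(d)
def plane(f,u,v,h):
    p,d=ray(f,u,v); return p+d*(h-p[2])/d[2]
def proj(f,X):
    z=np.load('pics/'+f+'.npz'); a=z['R'].T@(np.array(X)-z['p']); a=z['K']@np.array([a[0],-a[1],-a[2]]); return a[:2]/a[2]
E
python3 - <<'E'
from h import *
for n in ['scene','side','wrist']:
    c=shot(n,n+'0.png'); print(n,[k for k in c]); 
    z=np.load(f'pics/{n}0.npz'); print(z['K'].round(1).tolist(),z['p'].round(0),z['R'].round(3).tolist())
s=ctrl.state(); print({k:np.round(v,3).tolist() for k,v in s.items()})
E
```

```text
pics
scene ['color', 'camera_matrix', 'xyz', 'attitude']
[[424.2, 0.0, 253.9], [0.0, 424.2, 190.8], [0.0, 0.0, 1.0]] [-121.  439.  677.] [[-0.575, 0.522, -0.631], [-0.818, -0.359, 0.449], [0.008, 0.774, 0.633]]
side ['color', 'camera_matrix', 'xyz', 'attitude']
[[471.3, 0.0, 259.3], [0.0, 471.3, 193.2], [0.0, 0.0, 1.0]] [227. 853. 557.] [[-0.957, 0.134, -0.258], [-0.291, -0.456, 0.841], [-0.005, 0.88, 0.475]]
wrist ['color', 'camera_matrix', 'mount']
[[328.1, 0.0, 256.6], [0.0, 328.1, 186.4], [0.0, 0.0, 1.0]] [ 337. -533.  384.] [[0.424, 0.869, 0.255], [-0.906, 0.407, 0.117], [-0.002, -0.281, 0.96]]
{'t': 0.15, 'q': [-1.24, 0.491, 1.559, -0.0, 1.092, -0.106], 'dq': [-0.0, -0.003, -0.001, 0.001, -0.001, 0.001], 'effort': [0.002, -61.29, -25.828, 0.069, 0.047, -0.0], 'position': [264.365, -566.155, 214.223], 'tool_rot': [[0.906, 0.423, -0.0], [0.423, -0.906, 0.001], [0.0, -0.001, -1.0]], 'wrist_force': [-0.377, -0.021, -0.186], 'ft_torque': [-0.034, 0.022, -0.062], 'finger_force': 0.0, 'opening': 95.433}
```

View pics/scene0.png

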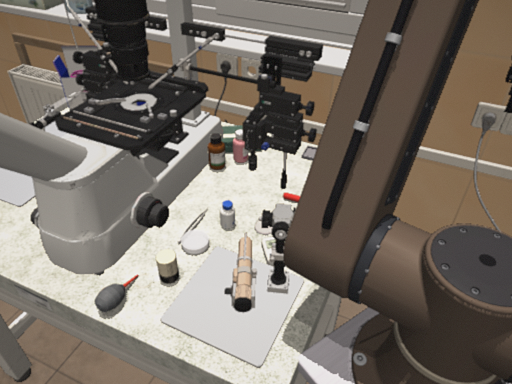

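View pics/side0.png

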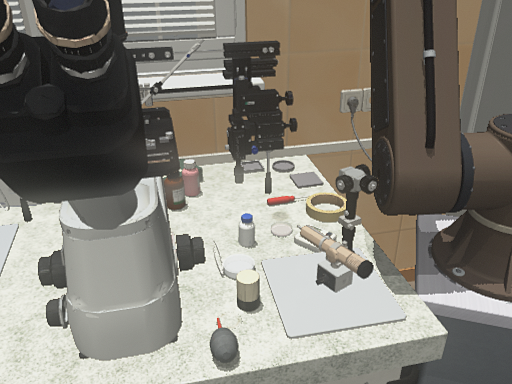

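View pics/wrist0.png

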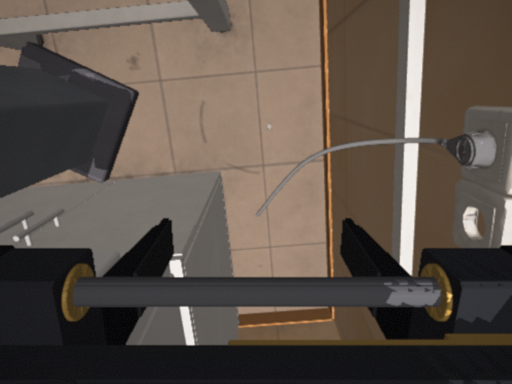

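The scene view shows the can at (168,265), wide dish at (195,242), blue-capped bottle at (228,215) and small dish at about (264,227), partly hidden. In the side view they are at (248,290), (239,266), (247,230) and (282,230). The holders are at about (284,166), (252,166) and (307,180) in the side view. The wrist camera sees only floor.

Run:
```python
from h import *
for n,f,u,v,h in [('can top','scene0',167,253,61),('can top','side0',248,278,61),('wide','scene0',195,241,18),('wide','side0',239,265,18),('bot top','scene0',228,205,65),('bot','side0',247,217,65),('small','scene0',263,227,11),('small','side0',282,229,11),('round','side0',284,166,10),('square','side0',252,167,10),('stand','side0',307,180,8)]:
    print(n,f,plane(f,u,v,h).round(0))
for f in ['side0','scene0']:
    im=cv2.imread(f'pics/{f}.png')
    c=im[140:320,200:340] if f=='side0' else im[190:300,140:290]
    cv2.imwrite(f'pics/{f}c.png',cv2.resize(c,None,fx=4 if f[1]=='c' else 3.3,fy=4 if f[1]=='c' else 3.3,interpolation=cv2.INTER_CUBIC))
```

```text
can top scene0 [432. 251.  61.]
can top side0 [428. 264.  61.]
wide scene0 [468. 173.  18.]
wide side0 [473. 181.  18.]
bot top scene0 [481.  80.  65.]
bot side0 [488.  85.  65.]
small scene0 [426.  24.  11.]
small side0 [430.  27.  11.]
round side0 [ 504. -284.   10.]
square side0 [ 587. -254.   10.]
stand side0 [ 427. -223.    8.]
```

View pics/side0c.png

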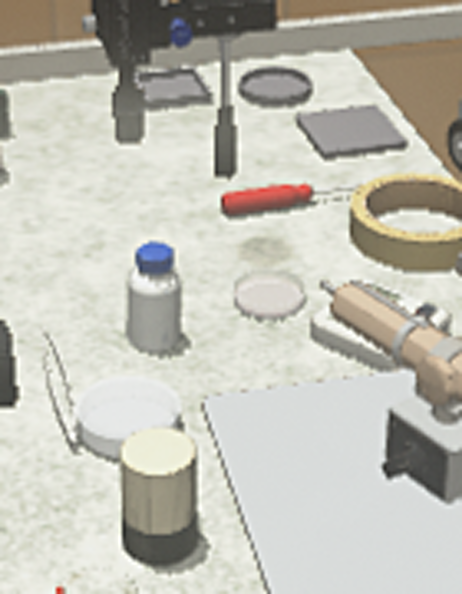

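The crop confirms the layout: four things in a row, and behind them the square tray, the round tray and the flat stand. I'll fly up towards the holders and look with the wrist camera.

```bash
python3 -m pendant '[[[1,0,0,-0.021,0,0,-0.125],[1,0,0,-0.021,0,0,-0.125],[1,0,0,-0.021,0,0,-0.125],[1,0,0,-0.021,0,0,-0.125],[1,0,0,-0.021,0,0,-0.125]]]' >/dev/null
python3 -m pendant '[[[1,0,0,-0.021,0,0,-0.125],[1,0,0,-0.021,0,0,-0.125],[1,0,0,-0.021,0,0,-0.125],[1,0,0,-0.021,0,0,-0.125],[1,0.027,0.028,0,0,0,0]]]'
python3 -m pendant '[[[1,0.027,0.028,0,0,0,0],[1,0.027,0.028,0,0,0,0],[1,0.027,0.028,0,0,0,0],[1,0.027,0.028,0,0,0,0],[1,0.027,0.028,0,0,0,0]]]'>/dev/null
python3 -m pendant '[[[1,0.027,0.028,0,0,0,0],[1,0.027,0.028,0,0,0,0],[1,0,0,0,0,0,0]]]'
python3 - <<'E'
from h import *
shot('wrist','w1.png')
for f,u,v,h in [('scene0',278,285,0),('side0',347,250,0),('side0',355,180,130),('scene0',272,218,130)]: print(plane(f,u,v,h).round())
E
```

```text
t: 0.98
position: [290.1, -542.9, 406.7]
tool_rot: [[0.002, 1.0, 0.001], [1.0, -0.002, -0.005], [-0.005, 0.001, -1.0]]
wrist_force: [1.6, -0.1, 0.2]
opening: 95.3
finger_force: 0.0
t: 1.65
position: [494.0, -348.0, 403.3]
tool_rot: [[0.004, 1.0, 0.001], [1.0, -0.004, 0.001], [0.001, 0.001, -1.0]]
wrist_force: [-0.4, -0.2, -0.0]
opening: 95.2
finger_force: 0.0
[285.  89.   0.]
[288.  49.   0.]
[290. -10. 130.]
[338.  70. 130.]
```

View pics/w1.png

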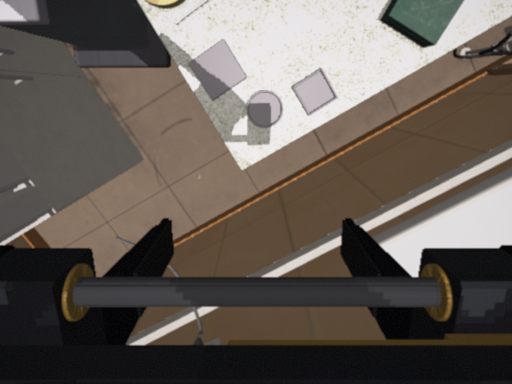

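The wrist view shows the stand at (219,69), the round holder at (265,108) and the square tray at (314,91).

Run:
```python
from h import *
for n,u,v,h in [('stand',219,69,8),('round',265,108,10),('square',314,91,10)]: print(n,plane('w1',u,v,h).round(1))
im=cv2.imread('pics/w1.png'); cv2.imwrite('pics/w1c.png',cv2.resize(im[30:150,170:350],None,fx=4.4,fy=4.4,interpolation=cv2.INTER_CUBIC))
```

```text
stand [ 434.2 -234.4    8. ]
round [ 509.2 -296.4   10. ]
square [ 589.9 -269.4   10. ]
```

View pics/w1c.png

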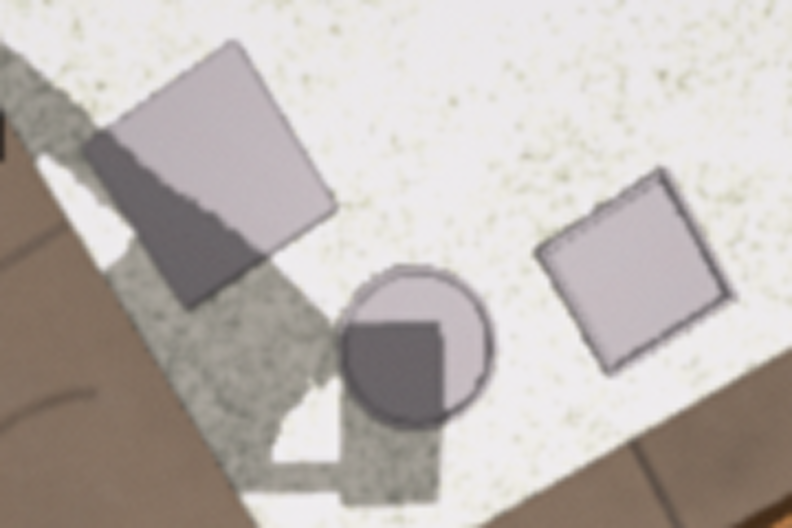

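The crop shows clean outlines: the stand corners, the ring centre at about (417,347) and the tray corners. I'll turn these into positions and check them against the known sizes.

Run:
```python
from h import *
g=lambda x,y,h: plane('w1',(x+.5)/4.4-.5+170,(y+.5)/4.4-.5+30,h)
for n,P,h in [('stand',[(235,41),(337,208),(191,310),(86,148)],8),('square',[(660,167),(735,297),(610,375),(537,249)],10),('round',[(339,347),(417,264),(495,347),(417,431)],10)]:
    X=np.array([g(*p,h) for p in P]); print(n,X.mean(0).round(1),[np.linalg.norm(X[i]-X[i-1]).round(1) for i in range(4)],np.degrees(np.arctan2(*(X[1]-X[0])[1::-1])).round(1), np.linalg.norm(X[0]-X[2]).round(1),np.linalg.norm(X[1]-X[3]).round(1))
```

```text
stand [ 432.3 -236.2    8. ] [np.float64(66.6), np.float64(67.8), np.float64(66.7), np.float64(68.3)] -57.8 95.9 94.5
square [ 590.  -270.4   10. ] [np.float64(52.9), np.float64(55.4), np.float64(54.1), np.float64(54.6)] -56.6 76.4 77.1
round [ 508.2 -297.5   10. ] [np.float64(43.5), np.float64(42.3), np.float64(42.5), np.float64(43.2)] 45.6 59.3 61.9
```

```bash
python3 -m pendant '[[[1,0.01,0,-0.03,0,0,0],[1,0.01,0,-0.03,0,0,0],[1,0.02,0,-0.022,0,0,0],[1,0.04,-0.003,0,0,0,0],[1,0.04,-0.003,0,0,0,0]]]'
python3 -m pendant '[[[1,0.04,-0.003,0,0,0,0],[1,0.04,-0.003,0,0,0,0],[1,0.04,-0.003,0,0,0,0],[1,0.04,-0.003,0,0,0,0],[1,0.04,-0.003,0,0,0,0]]]' >/dev/null
python3 -m pendant '[[[1,0.038,-0.003,0,0,0,0],[1,0,0,0,0,0,0],[1,0,0,0,0,0,0]]]'
python3 - <<'E'
from h import *
shot('wrist','w2.png')
E
```

```text
t: 2.12
position: [484.8, -232.6, 486.0]
tool_rot: [[0.012, 1.0, 0.001], [1.0, -0.012, -0.001], [-0.001, 0.001, -1.0]]
wrist_force: [2.1, -0.2, 0.1]
opening: 94.8
finger_force: 0.0
t: 2.78
position: [469.2, 6.7, 485.8]
tool_rot: [[0.006, 1.0, 0.0], [1.0, -0.006, -0.0], [-0.0, 0.0, -1.0]]
wrist_force: [0.3, -0.4, -0.7]
opening: 95.0
finger_force: 0.0
```

View pics/w2.png

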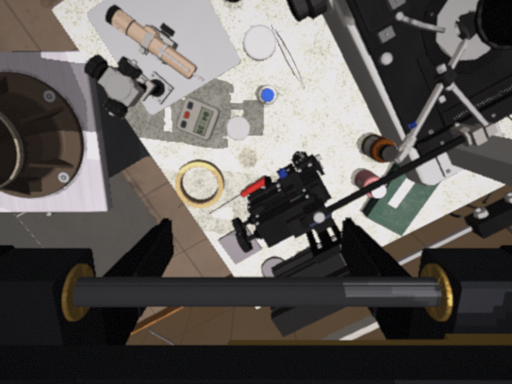

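The wrist view shows the blue cap at (267,95), the wide dish at (260,42) and the small dish at (237,128). The can is at the top edge, about (234,0), and the microscope stage is at the upper right.

Run:
```python
from h import *
im=cv2.imread('pics/w2.png'); hsv=cv2.cvtColor(im,cv2.COLOR_BGR2HSV)
m=cv2.inRange(hsv,(105,120,80),(130,255,255)); m[:,:255]=0;m[:,280:]=0;m[110:]=0;m[:80]=0
M=cv2.moments(m,True);u,v=M['m10']/M['m00'],M['m01']/M['m00'];print('cap',u,v,M['m00'],plane('w2',u,v,65).round(1))
print('wide',plane('w2',260,42,18).round(1),'small',plane('w2',237.5,128,11).round(1),'can',plane('w2',234,0,61).round(1))
print('knob pts z=120',plane('w2',295,5,120).round(),'stage left z250',plane('w2',370,90,250).round())
for f in ['scene0','side0']: print(f,[(u,v,plane(f,u,v,h).round()) for u,v,h in ([(150,213,100)] if f=='scene0' else [(200,250,100)])])
z=np.load('pics/scene0.npz')
def tri(a,b):
    (p,d),(q,e)=ray('scene0',*a),ray('side0',*b); A=np.array([d,-e]).T; t=np.linalg.lstsq(A,q-p,rcond=None)[0]; return ((p+t[0]*d+q+t[1]*e)/2).round(0)
print('cap tri',tri((228,205),(247,217)),'can tri',tri((167,252),(248,278)),'knob',tri((152,212),(190,250)),'ball',tri((272,218),(352,182)))
```

```text
cap 267.19166666666666 94.60833333333333 120.0 [488.7  78.8  65. ]
wide [477.  169.3  18. ] small [432.8  16.   11. ] can [434.6 226.8  61. ]
knob pts z=120 [527. 206. 120.] stage left z250 [605.  85. 250.]
scene0 [(150, 213, array([515., 243., 100.]))]
side0 [(200, 250, array([512., 263., 100.]))]
cap tri [491.  74.  56.] can tri [435. 250.  54.] knob [548. 228.  69.] ball [288. 110. 187.]
```

```bash
python3 -m pendant '[[[1,0.036,0.01,0,0,0,0],[1,0.036,0.01,0,0,0,0],[1,0,0,0.04,0,0,-0.117],[1,0,0,0.04,0,0,-0.117],[1,0,0,0.04,0,0,-0.117]]]'
python3 -m pendant '[[[1,0,0,0.04,0,0,-0.117],[1,0,0,0.04,0,0,-0.117],[1,0,0,0.04,0,0,-0.117],[1,0,0,0.03,0,0,0],[1,0,0,0,0,0,0]]]'
python3 -m pendant '[[[1,0,0,0,0,0,0]]]'
python3 - <<'E'
from h import *
shot('wrist','w3.png')
im=cv2.imread('pics/w3.png'); hsv=cv2.cvtColor(im,cv2.COLOR_BGR2HSV)
m=cv2.inRange(hsv,(105,120,60),(130,255,255)); n,l,s,c=cv2.connectedComponentsWithStats(m)
for i in range(1,n):
    if s[i,4]>60: print(s[i],c[i],plane('w3',*c[i],65).round(1))
st=ctrl.state(); print(proj('w3',st['position']),proj('w3',[489,79,65]),st['position'])
E
```

```text
t: 3.25
position: [490.4, 76.4, 363.9]
tool_rot: [[-0.34, 0.941, 0.001], [0.941, 0.34, -0.0], [-0.001, 0.0, -1.0]]
wrist_force: [0.6, 0.2, 0.2]
opening: 95.4
finger_force: 0.0
t: 3.67
position: [488.3, 75.7, 210.6]
tool_rot: [[-0.637, 0.771, -0.009], [0.771, 0.637, -0.001], [0.005, -0.007, -1.0]]
wrist_force: [-0.5, 0.2, 0.2]
opening: 94.8
finger_force: 0.0
t: 3.75
position: [490.4, 76.2, 215.3]
tool_rot: [[-0.637, 0.771, -0.003], [0.771, 0.637, -0.0], [0.001, -0.002, -1.0]]
wrist_force: [0.1, -0.6, 0.5]
opening: 95.0
finger_force: 0.0
[247 159  22  22 368] [257.2201087  169.06793478] [489.1  79.1  65. ]
[176 316  18  16 205] [184.02926829 323.85853659] [ 540.9 -116.6   65. ]
[256.81229665 236.30067674] [257.06709068 169.12666309] [491.16293083  76.52171727 216.71424786]
```

View pics/w3.png

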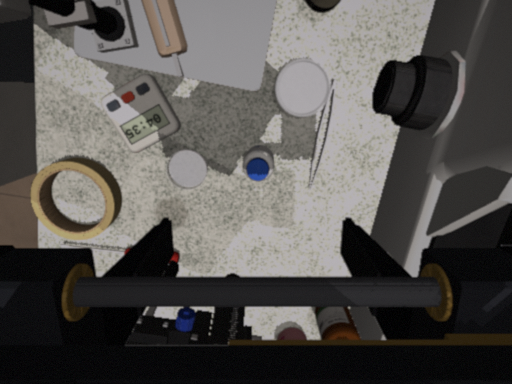

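The cap is at (257,169), which puts the bottle at (489,79). This agrees with the first fix. The wide dish is at (302,87) and the small one at (188,168). Now I'll go down and grip.

```bash
python3 -m pendant '[[[1,0.003,0,0.04,0,0,0],[1,0,0,0.04,0,0,0],[1,0,0,0.04,0,0,0],[1,0,0,0.04,0,0,0],[1,0,0,0.02,0,0,0]]]'>/dev/null
python3 -m pendant '[[[1,0,0,0.015,0,0,0],[1,0,0,0,0,0,0],[1,0,0,0,0,0,0]]]'
python3 -m pendant '[[[0.2,0,0,0,0,0,0],[0.2,0,0,0,0,0,0],[0.2,0,0,0,0,0,0],[0.2,0,0,0,0,0,0],[0.2,0,0,0,0,0,0]]]' 15
python3 -m pendant '[[[0.2,0,0,0,0,0,0],[0.2,0,0,0,0,0,0],[0.2,0,0,0,0,0,0],[0.2,0,0,0,0,0,0],[0.2,0,0,0,0,0,0]]]'
```

```text
t: 4.47
position: [489.7, 79.6, 21.8]
tool_rot: [[-0.638, 0.77, 0.002], [0.77, 0.638, -0.0], [-0.001, 0.001, -1.0]]
wrist_force: [0.3, 0.1, 0.8]
opening: 95.3
finger_force: 0.0
t: 4.88
position: [488.6, 80.0, 21.2]
tool_rot: [[-0.639, 0.769, 0.001], [0.769, 0.639, -0.0], [-0.001, 0.001, -1.0]]
wrist_force: [-0.4, 0.9, -0.2]
opening: 67.5
finger_force: 0.0
t: 5.3
position: [488.3, 80.0, 20.6]
tool_rot: [[-0.639, 0.769, -0.0], [0.769, 0.639, -0.0], [-0.0, -0.0, -1.0]]
wrist_force: [0.5, 0.2, -0.5]
opening: 33.8
finger_force: 4.8
```

```bash
python3 -m pendant '[[[0.2,0,0,0,0,0,0],[0.2,0,0,0,0,0,0],[0.2,0,0,-0.01,0,0,0],[0.2,0,0,-0.02,0,0,0],[0.2,0,0,-0.03,0,0,0]]]'
python3 -m pendant '[[[0.2,0,0,-0.04,0,0,0],[0.2,0,0,-0.04,0,0,0],[0.2,0,0,-0.04,0,0,0],[0.2,0,0,-0.04,0,0,0],[0.2,0,0,-0.04,0,0,0]]]' >/dev/null
python3 -m pendant '[[[0.2,0,0,-0.04,0,0,0.117],[0.2,0,0,-0.04,0,0,0.117],[0.2,0,0,-0.04,0,0,0.117],[0.2,0,0,-0.04,0,0,0.117],[0.2,0,0,-0.04,0,0,0.117]]]'
python3 -m pendant '[[[0.2,0,0,-0.02,0,0,0.117],[0.2,0,0,0,0,0,0]]]'
```

```text
t: 5.72
position: [487.2, 79.9, 80.3]
tool_rot: [[-0.639, 0.769, -0.004], [0.769, 0.639, -0.0], [0.002, -0.003, -1.0]]
wrist_force: [0.9, -0.4, -0.3]
opening: 33.4
finger_force: 14.9
t: 6.55
position: [486.9, 80.0, 483.6]
tool_rot: [[-0.102, 0.995, 0.001], [0.995, 0.102, -0.0], [-0.0, 0.001, -1.0]]
wrist_force: [0.8, 0.4, -0.2]
opening: 33.6
finger_force: 14.9
t: 6.72
position: [487.9, 80.0, 505.8]
tool_rot: [[0.016, 1.0, 0.008], [1.0, -0.016, 0.0], [0.0, 0.008, -1.0]]
wrist_force: [0.1, 1.3, -0.1]
opening: 33.5
finger_force: 14.9
```

```bash
python3 -m pendant '[[[0.2,-0.02,0.006,0,0,0,0],[0.2,-0.036,0.011,0,0,0,0],[0.2,-0.036,0.011,0,0,0,0],[0.2,-0.036,0.011,0,0,0,0],[0.2,-0.036,0.011,0,0,0,0]]]' >/dev/null
python3 -m pendant '[[[0.2,-0.036,0.011,0,0,0,0],[0.2,-0.036,0.011,0,0,0,0],[0.2,-0.036,0.011,0,0,0,0],[0.2,-0.036,0.011,0,0,0,0],[0.2,-0.036,0.011,0,0,0,0]]]'
python3 -m pendant '[[[0.2,-0.01,0.005,0.01,0,0,0],[0.2,0,0,0.04,0,0,0],[0.2,0,0,0.04,0,0,0],[0.2,0,0,0.04,0,0,0],[0.2,0,0,0.04,0,0,0]]]' >/dev/null
python3 -m pendant '[[[0.2,0,0,0.04,0,0,0],[0.2,0,0,0.04,0,0,0],[0.2,0,0,0.02,0,0,0],[0.2,0,0,0,0,0,0],[0.2,0,0,0,0,0,0]]]'
python3 - <<'E'
from h import *
shot('wrist','w4.png')
print(proj('w4',[590,-270,10]),proj('w4',[508,-297,10]))
E
```

```text
t: 7.55
position: [589.8, -266.5, 500.0]
tool_rot: [[0.007, 1.0, -0.001], [1.0, -0.007, 0.001], [0.001, -0.001, -1.0]]
wrist_force: [0.4, -0.6, -0.3]
opening: 33.4
finger_force: 14.9
t: 8.38
position: [594.7, -274.5, 230.2]
tool_rot: [[0.008, 1.0, -0.002], [1.0, -0.008, 0.001], [0.001, -0.002, -1.0]]
wrist_force: [0.5, -0.4, 0.6]
opening: 33.6
finger_force: 14.9
[252.32648652 155.10187395] [185.92518628 177.19220378]
```

View pics/w4.png

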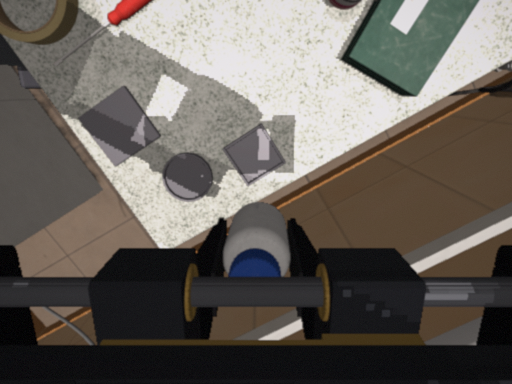

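The view shows the square tray centred at about (254,154), the round tray at (188,177) and the stand at (120,126). The bottle is in the grip. I'll refine with a colour mask, because the holders are bluer than the bench.

```bash
cat > hold.py <<'E'
from h import *
def holders(f,guess,off=0):
    im=cv2.imread(f'pics/{f}.png').astype(np.float32)
    im=cv2.GaussianBlur(im,(3,3),0); d=(im[:,:,0]-im[:,:,1])/(im.sum(2)+1)*3
    m=(d>off).astype(np.uint8); m=cv2.morphologyEx(m,cv2.MORPH_OPEN,np.ones((3,3),np.uint8)); n,l,s,c=cv2.connectedComponentsWithStats(m)
    for name,X in guess.items():
        u,v=proj(f,X); i=l[int(v)-6:int(v)+7,int(u)-6:int(u)+7]; i=i[i>0]
        if len(i)==0: print(name,'none'); continue
        i=np.bincount(i).argmax(); P=cv2.convexHull(np.argwhere(l==i)[:,::-1].astype(np.float32))
        r=cv2.minAreaRect(P); W=np.array([plane(f,*p,X[2]) for p in P[:,0]])
        R=cv2.minAreaRect(W[:,:2].astype(np.float32)); print(name,np.round(r[0],1),'world',np.round(R[0],1),np.round(R[1],1),round(R[2],1),s[i,4])
E
python3 - <<'E'
from hold import *
im=cv2.imread('pics/w4.png')
for p in [(245,160),(263,148),(290,130),(240,130),(300,170),(110,130),(210,150)]: print(p,im[p[1],p[0]])
for o in [0,.02,.04]: holders('w4',dict(square=(590,-270,10),round=(508,-297,10),stand=(432,-236,8)),o)
E
```

```text
(245, 160) [97 93 96]
(263, 148) [180 175 184]
(290, 130) [122 131 134]
(240, 130) [143 151 156]
(300, 170) [234 232 235]
(110, 130) [69 67 70]
(210, 150) [122 132 132]
square [254.3 155.3] world [ 592.4 -270.9] [54.6 56.3] 32.0 2009
round [187. 177.] world [ 509.3 -297.4] [58.5 59.5] 89.6 1809
stand [119.2 126.4] world [ 432.8 -235.1] [68.5 67.9] 31.8 3333
square [253.8 155. ] world [ 591.9 -270.2] [53.1 53.3] 32.1 1888
round [187.5 176.5] world [ 509.9 -296.6] [58.2 56.7] 41.1 1719
stand [119.3 126.3] world [ 433.  -235.2] [67.4 67. ] 31.9 3208
square none
round none
stand none
```

```bash
python3 -m pendant '[[[0.2,0.005,-0.003,0.04,0,0,0],[0.2,0,0,0.04,0,0,0],[0.2,0,0,0.04,0,0,0],[0.2,0,0,0.03,0,0,0],[0.2,0,0,0.02,0,0,0]]]' >/dev/null
python3 -m pendant '[[[0.2,0,0,0.015,0,0,0],[0.2,0,0,0.01,0,0,0],[0.2,0,0,0,0,0,0],[0.2,0,0,0,0,0,0],[0.2,0,0,0,0,0,0]]]'
```

```text
t: 9.27
position: [593.0, -270.4, 37.5]
tool_rot: [[0.009, 1.0, 0.002], [1.0, -0.009, -0.001], [-0.001, 0.002, -1.0]]
wrist_force: [0.2, 0.1, -0.0]
opening: 33.5
finger_force: 14.9
```

```bash
python3 -m pendant '[[[0.2,0.001,-0.001,0.004,0,0,0],[0.2,0,0,0.004,0,0,0],[0.2,0,0,0.003,0,0,0],[0.2,0,0,0.001,0,0,0],[0.2,0,0,0,0,0,0]]]'
python3 -m pendant '[[[0.2,0,0,0.001,0,0,0],[0.2,0,0,0,0,0,0],[0.2,0,0,0,0,0,0]]]'
```

```text
t: 9.68
position: [591.2, -269.0, 23.6]
tool_rot: [[0.009, 1.0, -0.0], [1.0, -0.009, -0.0], [-0.0, -0.0, -1.0]]
wrist_force: [0.7, -0.4, -0.5]
opening: 33.4
finger_force: 14.9
t: 9.93
position: [591.5, -269.2, 23.3]
tool_rot: [[0.009, 1.0, 0.001], [1.0, -0.009, -0.001], [-0.001, 0.001, -1.0]]
wrist_force: [-1.0, -0.5, 6.2]
opening: 33.6
finger_force: 15.0
```

```bash
python3 -m pendant '[[[0.65,0,0,0,0,0,0],[0.65,0,0,0,0,0,0],[0.65,0,0,0,0,0,0],[0.65,0,0,0,0,0,0],[0.65,0,0,0,0,0,0]]]'
python3 -m pendant '[[[0.65,0,0,-0.02,0,0,0],[0.65,0,0,-0.03,0,0,0],[1,0,0,-0.04,0,0,0],[1,0,0,-0.04,0,0,0],[1,0,0,-0.04,0,0,0]]]'
python3 -m pendant '[[[1,0,0,-0.03,0,0,0],[1,0,0,0,0,0,0],[1,0,0,0,0,0,0]]]'
python3 - <<'E'
from hold import *
shot('wrist','w5.png')
im=cv2.imread('pics/w5.png'); hsv=cv2.cvtColor(im,cv2.COLOR_BGR2HSV)
m=cv2.inRange(hsv,(105,120,60),(130,255,255)); n,l,s,c=cv2.connectedComponentsWithStats(m)
for i in range(1,n):
    if s[i,4]>60: print(s[i],c[i],plane('w5',*c[i],68).round(1))
holders('w5',dict(square=(590,-270,10),round=(508,-297,10),stand=(432,-236,8)),0)
E
```

```text
t: 10.35
position: [591.2, -269.0, 22.5]
tool_rot: [[0.009, 1.0, -0.0], [1.0, -0.009, 0.0], [0.0, -0.0, -1.0]]
wrist_force: [0.1, -0.4, -0.2]
opening: 59.3
finger_force: 0.0
t: 10.77
position: [590.8, -268.7, 194.3]
tool_rot: [[0.009, 1.0, -0.001], [1.0, -0.009, 0.0], [0.0, -0.001, -1.0]]
wrist_force: [0.1, -0.0, 0.1]
opening: 76.8
finger_force: 0.0
t: 11.02
position: [591.5, -269.2, 224.3]
tool_rot: [[0.009, 1.0, 0.003], [1.0, -0.009, -0.002], [-0.002, 0.003, -1.0]]
wrist_force: [-0.1, 0.4, -0.8]
opening: 93.4
finger_force: 0.0
[244 160  22  22 363] [254.53168044 170.72451791] [ 590.8 -269.2   68. ]
square [255.8 159.8] world [ 591.9 -270.2] [54.1 55.9] 32.4 1731
round [188.  181.5] world [ 509.3 -296.6] [59.7 58.5] 87.3 1849
stand [119.  131.2] world [ 432.7 -235. ] [68.7 67.8] 31.8 3424
```

Run:
```python
from h import *
def aty(f,u,v,y):
    p,d=ray(f,u,v); return (p+d*(y-p[1])/d[1]).round(0)
for y in (100,200,300,400,500): print(y,'side head right low',aty('side0',178,170,y),'eyepiece R',aty('side0',108,60,y),'scene tube tip',aty('scene0',92,185,y) if y<430 else '')
print('w2 obj',plane('w2',440,20,350).round(),plane('w2',330,40,200).round(), 'wide w3',plane('w3',302,87,18).round(1),'small',plane('w3',188,168.5,11).round(1),'can foot right edge',plane('w3',323,8,0).round())
```

```text
100 side head right low [624. 100. 158.] eyepiece R [744. 100. 364.] scene tube tip [1935.  100. -823.]
200 side head right low [571. 200. 211.] eyepiece R [676. 200. 389.] scene tube tip [1329.  200. -381.]
300 side head right low [519. 300. 264.] eyepiece R [607. 300. 415.] scene tube tip [722. 300.  62.]
400 side head right low [466. 400. 317.] eyepiece R [538. 400. 441.] scene tube tip [115. 400. 505.]
500 side head right low [413. 500. 370.] eyepiece R [469. 500. 466.] scene tube tip 
w2 obj [626. 142. 350.] [565. 147. 200.] wide w3 [475.5 170.8  18. ] small [434.2  18.3  11. ] can foot right edge [441. 246.   0.]
```

```bash
python3 -m pendant '[[[1,0,0,-0.04,0,0,-0.125],[1,0,0,-0.04,0,0,-0.125],[1,0,0,-0.04,0,0,-0.125],[1,0,0,-0.04,0,0,-0.125],[1,0,0,-0.04,0,0,-0.125]]]' >/dev/null
python3 -m pendant '[[[1,0,0,-0.04,0,0,-0.125],[1,0,0,-0.04,0,0,-0.125],[1,0.02,0.013,0,0,0,0],[1,0.032,0.0207,0,0,0,0],[1,0.032,0.0207,0,0,0,0]]]'
python3 -m pendant '[[[1,0.032,0.0207,0,0,0,0],[1,0.032,0.0207,0,0,0,0],[1,0.032,0.0207,0,0,0,0],[1,0.032,0.0207,0,0,0,0],[1,0.032,0.0207,0,0,0,0]]]'
python3 -m pendant '[[[1,0.032,0.0207,0,0,0,0],[1,0.032,0.0207,0,0,0,0],[1,0.032,0.0207,0,0,0,0],[1,0.032,0.0207,0,0,0,0],[1,0,0,0,0,0,0]]]'
```

```text
t: 11.9
position: [562.5, -172.9, 500.0]
tool_rot: [[-0.761, 0.649, -0.003], [0.649, 0.761, 0.001], [0.003, -0.001, -1.0]]
wrist_force: [1.2, 0.7, 0.2]
opening: 95.2
finger_force: 0.0
t: 12.32
position: [507.0, 10.9, 500.7]
tool_rot: [[-0.762, 0.648, -0.003], [0.648, 0.762, 0.0], [0.003, -0.002, -1.0]]
wrist_force: [-0.5, -0.4, 0.1]
opening: 94.9
finger_force: 0.0
t: 12.73
position: [462.1, 160.1, 501.1]
tool_rot: [[-0.765, 0.644, -0.003], [0.644, 0.765, 0.001], [0.003, -0.001, -1.0]]
wrist_force: [0.2, -1.1, 0.8]
opening: 95.1
finger_force: 0.0
```

```bash
python3 -m pendant '[[[1,0.025,0.016,0,0,0,0],[1,0.025,0.016,0,0,0,0],[1,0.025,0.016,0,0,0,0],[1,0,0,0.03,0,0,-0.125],[1,0,0,0.03,0,0,-0.125]]]'
python3 -m pendant '[[[1,0,0,0.03,0,0,-0.125],[1,0,0,0.04,0,0,-0.125],[1,0,0,0.04,0,0,-0.125],[1,0,0,0.04,0,0,-0.125],[1,0,0,0.04,0,0,-0.125]]]'
python3 -m pendant '[[[1,0,0,0.03,0,0,-0.125],[1,0,0,0,0,0,0],[1,0,0,0,0,0,0]]]'
python3 - <<'E'
from h import *
shot('wrist','w6.png')
print(proj('w6',[436,249,61]),proj('w6',[475.5,170.8,18]))
E
```

```text
t: 13.15
position: [437.6, 241.9, 440.8]
tool_rot: [[-0.902, 0.433, -0.0], [0.433, 0.902, -0.0], [0.0, -0.0, -1.0]]
wrist_force: [-0.4, -0.2, -1.5]
opening: 95.3
finger_force: 0.0
t: 13.57
position: [436.9, 240.0, 249.4]
tool_rot: [[-0.984, -0.175, -0.002], [-0.175, 0.984, -0.001], [0.002, -0.001, -1.0]]
wrist_force: [0.2, 0.8, -1.1]
opening: 95.2
finger_force: 0.0
t: 13.82
position: [437.3, 240.2, 221.3]
tool_rot: [[-0.958, -0.287, -0.004], [-0.287, 0.958, -0.002], [0.004, -0.0, -1.0]]
wrist_force: [-0.1, 0.1, 1.6]
opening: 95.1
finger_force: 0.0
[265.70627948 171.49591097] [191.18593327 175.76862952]
```

View pics/w6.png

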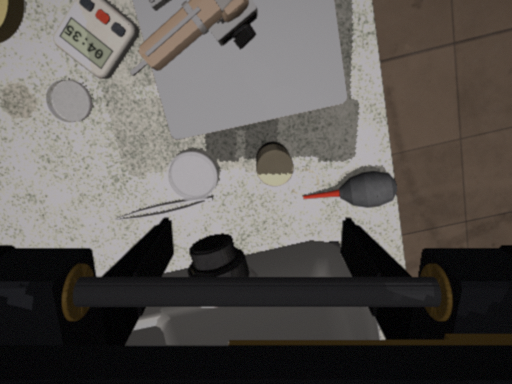

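The view shows the can at about (275,165), its top shaded with a lit strip at the bottom. The wide dish is at (193,175) and the small one at (69,100). I'll refine the can with a saturation mask.

Run:
```python
from h import *
im=cv2.imread('pics/w6.png'); hsv=cv2.cvtColor(im,cv2.COLOR_BGR2HSV)
for v in range(136,194,4): print(v,[tuple(int(k) for k in hsv[v,u,1:]) for u in range(250,302,5)])
S=cv2.GaussianBlur(hsv[:,:,1],(3,3),0)
m=(S[130:200,240:310]>48).astype(np.uint8); n,l,s,c=cv2.connectedComponentsWithStats(m); i=1+s[1:,4].argmax(); P=np.argwhere(l==i)[:,::-1].astype(np.float32); print(s[i],cv2.minEnclosingCircle(P))
(x,y),r=cv2.minEnclosingCircle(P); print(plane('w6',x+240,y+130,61), r)
st=ctrl.state(); print(st['position'].round(1) if hasattr(st['position'],'round') else st['position'])
```

```text
136 [(20, 77), (20, 78), (23, 87), (21, 72), (23, 78), (17, 75), (18, 102), (20, 103), (19, 93), (21, 97), (21, 110)]
140 [(20, 89), (19, 81), (23, 79), (20, 63), (22, 80), (23, 76), (21, 109), (19, 92), (19, 106), (23, 100), (20, 91)]
144 [(17, 76), (22, 69), (24, 75), (20, 13), (59, 39), (64, 36), (33, 31), (23, 109), (21, 109), (20, 116), (23, 110)]
148 [(18, 83), (16, 64), (55, 28), (61, 59), (56, 59), (62, 58), (67, 42), (36, 50), (22, 116), (20, 104), (21, 96)]
152 [(23, 67), (23, 78), (64, 48), (55, 70), (55, 97), (56, 95), (60, 93), (58, 57), (18, 111), (22, 115), (21, 109)]
156 [(21, 74), (21, 72), (58, 57), (56, 95), (55, 93), (58, 96), (58, 93), (55, 93), (29, 88), (22, 130), (15, 150)]
160 [(18, 144), (24, 127), (57, 94), (57, 94), (58, 92), (57, 94), (57, 94), (58, 93), (59, 91), (12, 176), (15, 170)]
164 [(20, 155), (22, 149), (57, 94), (58, 93), (58, 93), (60, 94), (54, 94), (54, 94), (57, 94), (4, 178), (7, 176)]
168 [(24, 167), (20, 164), (58, 92), (55, 93), (59, 95), (55, 93), (54, 94), (58, 93), (57, 94), (15, 154), (9, 177)]
172 [(14, 176), (19, 165), (58, 92), (56, 91), (56, 95), (60, 98), (56, 96), (56, 95), (57, 94), (9, 179), (18, 174)]
176 [(6, 178), (17, 178), (40, 179), (40, 180), (43, 179), (41, 180), (44, 180), (41, 179), (42, 170), (7, 180), (4, 178)]
180 [(4, 179), (17, 175), (12, 164), (40, 179), (41, 179), (41, 179), (41, 179), (46, 178), (6, 177), (6, 179), (6, 178)]
184 [(6, 180), (6, 178), (7, 177), (14, 168), (41, 174), (43, 179), (38, 174), (9, 178), (6, 179), (6, 177), (6, 179)]
188 [(11, 179), (6, 178), (6, 179), (17, 170), (6, 179), (4, 178), (4, 179), (6, 178), (6, 179), (4, 176), (7, 173)]
192 [(6, 178), (4, 177), (6, 180), (20, 170), (17, 177), (13, 173), (10, 177), (12, 176), (15, 174), (30, 170), (6, 179)]
[ 17  13  35  32 910] ((34.10670471191406, 31.30782127380371), 19.730884552001953)
[423.25841066 254.09509922  61.        ] 19.730884552001953
[438.1 240.5 223. ]
```

Run:
```python
from h import *
im=cv2.imread('pics/w6.png'); hsv=cv2.cvtColor(cv2.GaussianBlur(im,(3,3),0),cv2.COLOR_BGR2HSV)
m=((hsv[:,:,1]>33)&(hsv[:,:,2]>80)).astype(np.uint8)[130:200,240:310]; n,l,s,c=cv2.connectedComponentsWithStats(m); i=1+s[1:,4].argmax(); P=np.argwhere(l==i)[:,::-1].astype(np.float32)
W=np.array([plane('w6',x+240,y+130,61)[:2] for x,y in cv2.convexHull(P)[:,0]],np.float32); print(s[i],cv2.minEnclosingCircle(W),cv2.fitEllipse(W))
im=cv2.imread('pics/w6.png').astype(np.float32)
sub=cv2.cvtColor(im.astype(np.uint8),cv2.COLOR_BGR2HSV)
for b in (0,8): print('wide', plane('w6',193,175+b-8,18).round(1))
st=ctrl.state(); R=np.array(st['tool_rot']); c=np.array([*cv2.minEnclosingCircle(W)[0],0]); print((R.T@(c-st['position'])).round(1), np.round(st['q'],2))
```

```text
[ 17  20  36  35 994] ((429.28094482421875, 256.64251708984375), 18.984949111938477) ((429.5772705078125, 256.59417724609375), (36.752098083496094, 37.34200668334961), 42.1328125)
wide [464.6 170.4  18. ]
wide [474.  172.6  18. ]
[  3.7  18.  223. ] [ 0.37  0.3   1.85 -0.    0.99 -1.49]
```

```bash
python3 -m pendant '[[[1,0.004,0.018,0.02,0,0,0],[1,0,0,0.04,0,0,0],[1,0,0,0.04,0,0,0],[1,0,0,0.04,0,0,0],[1,0,0,0.03,0,0,0]]]'>/dev/null
python3 -m pendant '[[[1,0,0,0.02,0,0,0],[1,0,0,0.012,0,0,0],[1,0,0,0,0,0,0],[1,0,0,0,0,0,0]]]'
python3 -m pendant '[[[0.3,0,0,0,0,0,0],[0.3,0,0,0,0,0,0],[0.3,0,0,0,0,0,0],[0.3,0,0,0,0,0,0],[0.3,0,0,0,0,0,0]]]' 18
python3 -m pendant '[[[0.3,0,0,0,0,0,0],[0.3,0,0,0,0,0,0],[0.3,0,0,0,0,0,0],[0.3,0,0,0,0,0,0],[0.3,0,0,0,0,0,0]]]'
```

```text
t: 14.62
position: [429.8, 257.0, 21.7]
tool_rot: [[-0.957, -0.289, 0.001], [-0.289, 0.957, 0.0], [-0.001, 0.0, -1.0]]
wrist_force: [0.1, 0.5, 1.1]
opening: 95.2
finger_force: 0.0
t: 15.03
position: [428.9, 256.7, 21.1]
tool_rot: [[-0.957, -0.291, 0.001], [-0.291, 0.957, 0.0], [-0.001, -0.0, -1.0]]
wrist_force: [0.2, 0.2, 0.1]
opening: 67.2
finger_force: 0.0
t: 15.45
position: [428.7, 256.6, 20.6]
tool_rot: [[-0.957, -0.291, -0.0], [-0.291, 0.957, -0.0], [0.0, -0.0, -1.0]]
wrist_force: [-0.5, -0.3, 0.2]
opening: 38.8
finger_force: 18.0
```

```bash
python3 -m pendant '[[[0.3,0,0,-0.01,0,0,0],[0.3,0,0,-0.03,0,0,0],[0.3,0,0,-0.04,0,0,0],[0.3,0,0,-0.04,0,0,0.125],[0.3,0,0,-0.04,0,0,0.125]]]'
python3 -m pendant '[[[0.3,0,0,-0.04,0,0,0.125],[0.3,0,0,-0.04,0,0,0.125],[0.3,0,0,-0.04,0,0,0.125],[0.3,0,0,-0.04,0,0,0.125],[0.3,0,0,-0.04,0,0,0.125]]]' >/dev/null
python3 -m pendant '[[[0.3,0,0,-0.04,0,0,0.125],[0.3,0,0,-0.04,0,0,0.125],[0.3,0,0,-0.04,0,0,0],[0.3,0,0,-0.02,0,0,0],[0.3,0,0,0,0,0,0]]]'
```

```text
t: 15.87
position: [428.0, 256.3, 183.0]
tool_rot: [[-0.999, -0.04, -0.0], [-0.04, 0.999, -0.0], [0.0, -0.0, -1.0]]
wrist_force: [0.3, 0.3, -0.8]
opening: 39.6
finger_force: 18.0
t: 16.7
position: [428.2, 256.5, 525.7]
tool_rot: [[-0.675, 0.738, 0.007], [0.738, 0.675, 0.003], [-0.002, 0.007, -1.0]]
wrist_force: [0.5, 0.5, -1.0]
opening: 39.0
finger_force: 18.0
```

```bash
python3 -m pendant '[[[0.3,-0.02,-0.014,0,0,0,0],[0.3,-0.031,-0.021,0,0,0,0],[0.3,-0.031,-0.021,0,0,0,0],[0.3,-0.031,-0.021,0,0,0,0],[0.3,-0.031,-0.021,0,0,0,0]]]'
python3 -m pendant '[[[0.3,-0.031,-0.021,0,0,0,0],[0.3,-0.031,-0.021,0,0,0,0],[0.3,-0.031,-0.021,0,0,0,0],[0.3,-0.031,-0.021,0,0,0,0],[0.3,-0.031,-0.021,0,0,0,0]]]'
python3 -m pendant '[[[0.3,-0.031,-0.021,0,0,0,0],[0.3,-0.031,-0.021,0,0,0,0],[0.3,-0.031,-0.021,0,0,0,0],[0.3,-0.031,-0.021,0,0,0,0],[0.3,0,0,0,0,0,0]]]'
```

```text
t: 17.12
position: [452.6, 82.7, 520.0]
tool_rot: [[-0.676, 0.737, -0.001], [0.737, 0.676, -0.0], [0.001, -0.001, -1.0]]
wrist_force: [0.8, -0.1, -0.8]
opening: 38.6
finger_force: 18.0
t: 17.53
position: [479.8, -102.6, 520.1]
tool_rot: [[-0.675, 0.738, -0.001], [0.738, 0.675, 0.0], [0.001, -0.001, -1.0]]
wrist_force: [-0.0, 0.0, -1.2]
opening: 38.8
finger_force: 18.0
t: 17.95
position: [502.3, -254.3, 517.9]
tool_rot: [[-0.672, 0.741, -0.004], [0.741, 0.672, 0.001], [0.004, -0.002, -1.0]]
wrist_force: [1.0, 0.8, -1.0]
opening: 38.7
finger_force: 18.0
```

```bash
python3 -m pendant '[[[0.3,-0.018,-0.012,0,0,0,0],[0.3,-0.018,-0.012,0,0,0,0],[0.3,0,0,0.04,0,0,0.122],[0.3,0,0,0.04,0,0,0.122],[0.3,0,0,0.04,0,0,0.122]]]'
python3 -m pendant '[[[0.3,0,0,0.04,0,0,0.122],[0.3,0,0,0.04,0,0,0.122],[0.3,0,0,0.04,0,0,0.122],[0.3,0,0,0.04,0,0,0],[0.3,0,0,0.01,0,0,0]]]'
python3 -m pendant '[[[0.3,0,0,0,0,0,0],[0.3,0,0,0,0,0,0]]]'
python3 - <<'E'
from hold import *
c=shot('wrist','w7.png')
for o in (0,.02): holders('w7',dict(round=(509,-297,10),stand=(433,-235,8)),o)
s=ctrl.state(); print(np.array(s['position']).round(1))
E
```

```text
t: 18.37
position: [508.2, -291.5, 398.5]
tool_rot: [[-0.36, 0.933, -0.0], [0.933, 0.36, 0.0], [0.001, -0.0, -1.0]]
wrist_force: [0.5, -1.0, -2.0]
opening: 39.1
finger_force: 18.0
t: 18.78
position: [506.5, -289.9, 224.8]
tool_rot: [[-0.009, 1.0, -0.008], [1.0, 0.009, 0.006], [0.006, -0.008, -1.0]]
wrist_force: [-0.4, 0.5, -0.7]
opening: 39.1
finger_force: 18.0
t: 18.95
position: [509.4, -292.1, 232.0]
tool_rot: [[-0.01, 1.0, 0.001], [1.0, 0.01, -0.0], [-0.0, 0.001, -1.0]]
wrist_force: [0.1, 0.5, -0.4]
opening: 38.7
finger_force: 18.0
round [255.  161.5] world [ 508.5 -296.8] [58.7 58.4] 0.6 1856
stand [191.8 105.7] world [ 433.5 -232.5] [81.2 77.1] 39.7 3574
round [255. 162.] world [ 508.5 -297.4] [56.3 57.2] 0.6 1750
stand [190.1 108.3] world [ 432.1 -235. ] [68.5 67.1] 31.9 3320
[ 509.7 -292.3  232.8]
```

View pics/w7.png

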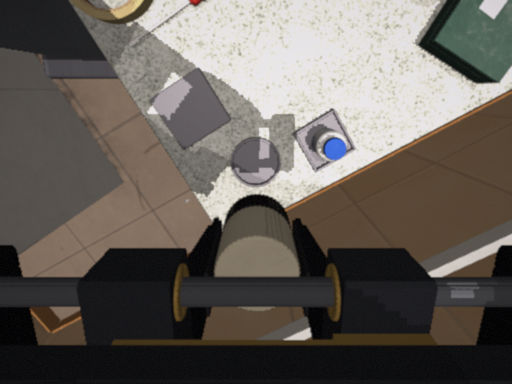

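The can is held straight, the round tray is at (255,162), and the bottle stands in the square tray at (333,148). Lowering.

```bash
python3 -m pendant '[[[0.3,-0.004,-0.001,0.04,0,0,0],[0.3,0,0,0.04,0,0,0],[0.3,0,0,0.04,0,0,0],[0.3,0,0,0.03,0,0,0],[0.3,0,0,0.02,0,0,0]]]' >/dev/null
python3 -m pendant '[[[0.3,0,0,0.015,0,0,0],[0.3,0,0,0.01,0,0,0],[0.3,0,0,0,0,0,0],[0.3,0,0,0,0,0,0],[0.3,0,0,0,0,0,0]]]'
```

```text
t: 19.83
position: [508.9, -296.6, 37.4]
tool_rot: [[-0.009, 1.0, 0.002], [1.0, 0.009, -0.002], [-0.002, 0.002, -1.0]]
wrist_force: [0.2, -0.3, -0.1]
opening: 38.9
finger_force: 18.0
```

```bash
python3 -m pendant '[[[0.3,0,0,0.004,0,0,0],[0.3,0,0,0.004,0,0,0],[0.3,0,0,0.003,0,0,0],[0.3,0,0,0.001,0,0,0],[0.3,0,0,0,0,0,0]]]'
python3 -m pendant '[[[0.3,0,0,0.001,0,0,0],[0.3,0,0,0,0,0,0],[0.3,0,0,0,0,0,0]]]'
python3 -m pendant '[[[0.3,0,0,0.001,0,0,0],[0.3,0,0,0,0,0,0],[0.3,0,0,0,0,0,0]]]'
```

```text
t: 20.25
position: [508.0, -296.0, 23.6]
tool_rot: [[-0.009, 1.0, -0.0], [1.0, 0.009, 0.0], [0.0, -0.0, -1.0]]
wrist_force: [-0.3, -0.5, -1.2]
opening: 38.7
finger_force: 18.0
t: 20.5
position: [508.1, -296.0, 23.5]
tool_rot: [[-0.009, 1.0, 0.0], [1.0, 0.009, -0.0], [-0.0, 0.0, -1.0]]
wrist_force: [-2.7, 2.0, 11.2]
opening: 39.0
finger_force: 18.0
t: 20.75
position: [508.1, -296.1, 23.3]
tool_rot: [[-0.009, 1.0, 0.001], [1.0, 0.009, -0.001], [-0.001, 0.001, -1.0]]
wrist_force: [-5.9, 2.8, 19.9]
opening: 39.0
finger_force: 18.2
```

```bash
python3 -m pendant '[[[0.3,0,0,-0.001,0,0,0],[0.62,0,0,0,0,0,0],[0.62,0,0,0,0,0,0],[0.62,0,0,0,0,0,0],[0.62,0,0,0,0,0,0]]]'
python3 -m pendant '[[[0.62,0,0,-0.015,0,0,0],[0.62,0,0,-0.03,0,0,0],[0.62,0,0,-0.04,0,0,0],[1,0,0,-0.04,0,0,0],[1,0,0,-0.04,0,0,0]]]'
python3 -m pendant '[[[1,0,0,-0.04,0,0,0],[1,0,0,0,0,0,0],[1,0,0,0,0,0,0]]]'
python3 - <<'E'
from hold import *
shot('wrist','w8.png')
u0,v0=proj('w8',[508,-296,64]).astype(int); print(u0,v0)
im=cv2.imread('pics/w8.png'); hsv=cv2.cvtColor(cv2.GaussianBlur(im,(3,3),0),cv2.COLOR_BGR2HSV)
m=((hsv[:,:,1]>33)&(hsv[:,:,2]>80)).astype(np.uint8)[v0-40:v0+40,u0-40:u0+40]; n,l,s,c=cv2.connectedComponentsWithStats(m); i=1+s[1:,4].argmax(); P=np.argwhere(l==i)[:,::-1].astype(np.float32)
W=np.array([plane('w8',x+u0-40,y+v0-40,64)[:2] for x,y in cv2.convexHull(P)[:,0]],np.float32); print(s[i],cv2.minEnclosingCircle(W))
holders('w8',dict(stand=(433,-235,8)),.02)
E
```

```text
t: 21.17
position: [508.0, -296.0, 22.4]
tool_rot: [[-0.009, 1.0, -0.0], [1.0, 0.009, 0.0], [0.0, -0.0, -1.0]]
wrist_force: [0.1, 0.1, 0.2]
opening: 57.4
finger_force: 0.0
t: 21.58
position: [507.8, -295.7, 189.2]
tool_rot: [[-0.009, 1.0, -0.001], [1.0, 0.009, 0.0], [0.0, -0.001, -1.0]]
wrist_force: [0.3, -0.3, -0.4]
opening: 67.4
finger_force: 0.0
t: 21.83
position: [508.6, -296.3, 229.6]
tool_rot: [[-0.009, 1.0, 0.003], [1.0, 0.009, -0.003], [-0.003, 0.003, -1.0]]
wrist_force: [0.2, 0.8, -0.4]
opening: 86.7
finger_force: 0.0
254 168
[ 24  18  37  41 669] ((508.35064697265625, -293.97186279296875), 21.50670051574707)
stand [188.8 104. ] world [ 432.  -234.9] [70.4 67.8] 33.3 3430
```

```bash
python3 -m pendant '[[[1,0,0,-0.04,0,0,-0.125],[1,0,0,-0.04,0,0,-0.125],[1,0,0,-0.04,0,0,-0.125],[1,0,0,-0.04,0,0,-0.125],[1,0,0,-0.04,0,0,-0.125]]]' >/dev/null
python3 -m pendant '[[[1,0,0,-0.04,0,0,-0.125],[1,0,0,-0.03,0,0,-0.125],[1,0,0,0,0,0,0],[1,0.02,0.02,0,0,0,0],[1,0.0271,0.0278,0,0,0,0]]]'
python3 -m pendant '[[[1,0.0271,0.0278,0,0,0,0],[1,0.0271,0.0278,0,0,0,0],[1,0.0271,0.0278,0,0,0,0],[1,0.0271,0.0278,0,0,0,0],[1,0.0271,0.0278,0,0,0,0]]]' >/dev/null
python3 -m pendant '[[[1,0.0271,0.0278,0,0,0,0],[1,0.0271,0.0278,0,0,0,0],[1,0.0271,0.0278,0,0,0,0],[1,0.0271,0.0278,0,0,0,0],[1,0,0,0,0,0,0]]]'
```

```text
t: 22.72
position: [502.4, -230.5, 494.1]
tool_rot: [[-0.771, 0.637, -0.004], [0.637, 0.771, 0.002], [0.005, -0.001, -1.0]]
wrist_force: [0.6, 1.7, 0.5]
opening: 95.1
finger_force: 0.0
t: 23.55
position: [471.4, 124.1, 495.5]
tool_rot: [[-0.776, 0.631, -0.004], [0.631, 0.776, 0.001], [0.003, -0.002, -1.0]]
wrist_force: [1.0, -0.2, 1.2]
opening: 95.5
finger_force: 0.0
```

```bash
python3 -m pendant '[[[1,0.013,0.02,0,0,0,0],[1,0.013,0.02,0,0,0,0],[1,0,0,0.033,0,0,-0.125],[1,0,0,0.033,0,0,-0.125],[1,0,0,0.033,0,0,-0.125]]]' >/dev/null
python3 -m pendant '[[[1,0,0,0.033,0,0,-0.125],[1,0,0,0.033,0,0,-0.125],[1,0,0,0.033,0,0,-0.125],[1,0,0,0.033,0,0,-0.125],[1,0,0,0.033,0,0,-0.125]]]' >/dev/null
python3 -m pendant '[[[1,0,0,0.03,0,0,-0.125],[1,0,0,0,0,0,0],[1,0,0,0,0,0,0]]]'
python3 - <<'E'
from h import *
shot('wrist','w9.png')
u0,v0=proj('w9',[475,171.5,18]).astype(int); print(u0,v0)
cv2.imwrite('pics/w9c.png',cv2.resize(cv2.imread('pics/w9.png')[v0-65:v0+65,u0-65:u0+65],None,fx=4.5,fy=4.5,interpolation=cv2.INTER_CUBIC))
E
```

```text
t: 24.63
position: [476.6, 166.0, 202.0]
tool_rot: [[-0.907, -0.42, -0.005], [-0.42, 0.907, -0.001], [0.005, 0.001, -1.0]]
wrist_force: [-0.1, 0.5, 0.4]
opening: 95.5
finger_force: 0.0
262 166
```

View pics/w9c.png

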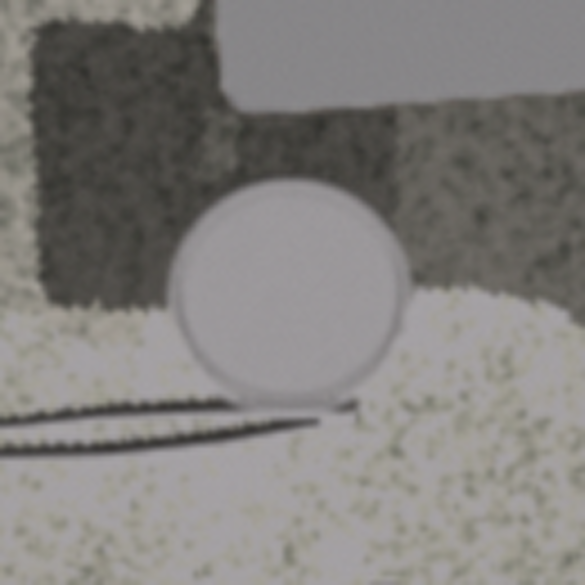

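The crop shows the wide dish outline centred at (290,294). Both finger places beside it are free: the tweezers lie below and the plate lies above.

Run:
```python
from h import *
s=ctrl.state(); c=plane('w9',261.1,165.9,18); print(c.round(1),np.array(s['position']).round(1),(np.array(s['tool_rot']).T@(c-s['position'])).round(1))
```

```text
[475.  170.3  18. ] [477.4 166.3 203.6] [  0.2   4.6 185.6]
```

```bash
python3 -m pendant '[[[1,0,0.004,0.04,0,0,0],[1,0,0,0.04,0,0,0],[1,0,0,0.04,0,0,0],[1,0,0,0.03,0,0,0],[1,0,0,0.02,0,0,0]]]'>/dev/null
python3 -m pendant '[[[1,0,0,0.015,0,0,0],[1,0,0,0.008,0,0,0],[1,0,0,0.004,0,0,0],[1,0,0,0,0,0,0],[1,0,0,0,0,0,0]]]'
python3 -m pendant '[[[0.5,0,0,0,0,0,0],[0.5,0,0,0,0,0,0],[0.5,0,0,0,0,0,0],[0.5,0,0,0,0,0,0],[0.5,0,0,0,0,0,0]]]' 12
python3 -m pendant '[[[0.5,0,0,0,0,0,0],[0.5,0,0,0,0,0,0],[0.5,0,0,0,0,0,0],[0.5,0,0,0,0,0,0],[0.5,0,0,0,0,0,0]]]'
```

```text
t: 25.52
position: [476.3, 170.2, 7.7]
tool_rot: [[-0.906, -0.423, 0.002], [-0.423, 0.906, 0.0], [-0.002, -0.0, -1.0]]
wrist_force: [-0.1, -0.2, 0.6]
opening: 94.8
finger_force: 0.0
t: 25.93
position: [475.7, 170.0, 6.9]
tool_rot: [[-0.906, -0.424, 0.0], [-0.424, 0.906, 0.0], [-0.0, -0.0, -1.0]]
wrist_force: [0.6, -0.6, -0.0]
opening: 67.2
finger_force: 0.0
t: 26.35
position: [475.6, 170.0, 6.7]
tool_rot: [[-0.906, -0.424, 0.0], [-0.424, 0.906, -0.0], [-0.0, -0.0, -1.0]]
wrist_force: [-0.3, 0.5, 3.7]
opening: 59.8
finger_force: 12.0
```

```bash
python3 -m pendant '[[[0.5,0,0,-0.01,0,0,0],[0.5,0,0,-0.02,0,0,0],[0.5,0,0,-0.03,0,0,0],[0.5,0,0,-0.04,0,0,0],[0.5,0,0,-0.04,0,0,0.125]]]'
python3 -m pendant '[[[0.5,0,0,-0.04,0,0,0.125],[0.5,0,0,-0.04,0,0,0.125],[0.5,0,0,-0.04,0,0,0.125],[0.5,0,0,-0.04,0,0,0.125],[0.5,0,0,-0.04,0,0,0.125]]]' >/dev/null
python3 -m pendant '[[[0.5,0,0,-0.04,0,0,0.125],[0.5,0,0,-0.04,0,0,0.125],[0.5,0,0,-0.04,0,0,0.125],[0.5,0,0,-0.03,0,0,0],[0.5,0,0,0,0,0,0]]]'
```

```text
t: 26.77
position: [474.8, 169.8, 148.3]
tool_rot: [[-0.951, -0.31, -0.002], [-0.31, 0.951, -0.001], [0.002, 0.0, -1.0]]
wrist_force: [0.6, 0.4, -0.4]
opening: 59.4
finger_force: 12.0
t: 27.6
position: [475.3, 170.0, 503.2]
tool_rot: [[-0.773, 0.634, 0.009], [0.635, 0.773, 0.002], [-0.006, 0.007, -1.0]]
wrist_force: [0.3, 0.2, 0.5]
opening: 60.0
finger_force: 12.0
```

```bash
python3 -m pendant '[[[0.5,-0.014,-0.021,0,0,0,0],[0.5,-0.0205,-0.031,0,0,0,0],[0.5,-0.0205,-0.031,0,0,0,0],[0.5,-0.0205,-0.031,0,0,0,0],[0.5,-0.0205,-0.031,0,0,0,0]]]'
python3 -m pendant '[[[0.5,-0.0205,-0.031,0,0,0,0],[0.5,-0.0205,-0.031,0,0,0,0],[0.5,-0.0205,-0.031,0,0,0,0],[0.5,-0.0205,-0.031,0,0,0,0],[0.5,-0.0205,-0.031,0,0,0,0]]]'
python3 -m pendant '[[[0.5,-0.0205,-0.031,0,0,0,0],[0.5,-0.006,-0.01,0,0,0,0],[0.5,0,0,0,0,0,0]]]'
```

```text
t: 28.02
position: [456.6, -4.3, 496.8]
tool_rot: [[-0.774, 0.633, -0.0], [0.633, 0.774, -0.0], [0.0, -0.0, -1.0]]
wrist_force: [-0.0, -0.5, -0.6]
opening: 59.8
finger_force: 12.0
t: 28.43
position: [437.6, -189.2, 496.9]
tool_rot: [[-0.773, 0.634, -0.0], [0.634, 0.773, -0.0], [0.0, -0.0, -1.0]]
wrist_force: [1.4, 1.0, -0.4]
opening: 59.8
finger_force: 12.0
t: 28.68
position: [432.5, -238.4, 496.0]
tool_rot: [[-0.771, 0.637, -0.001], [0.637, 0.771, 0.001], [0.002, -0.0, -1.0]]
wrist_force: [-0.1, 0.7, -1.2]
opening: 59.6
finger_force: 12.0
```

```bash
python3 -m pendant '[[[0.5,0,0,0.04,0,0,0.125],[0.5,0,0,0.04,0,0,0.125],[0.5,0,0,0.04,0,0,0.125],[0.5,0,0,0.04,0,0,0.125],[0.5,0,0,0.04,0,0,0.125]]]' >/dev/null
python3 -m pendant '[[[0.5,0,0,0.04,0,0,0.125],[0.5,0,0,0.04,0,0,0.125],[0.5,0,0,0,0,0,0],[0.5,0,0,0,0,0,0]]]'
python3 - <<'E'
from hold import *
shot('wrist','w10.png')
for o in (0,.02): holders('w10',dict(stand=(433,-235,8)),o)
s=ctrl.state(); print(np.array(s['position']).round(1))
E
```

```text
t: 29.43
position: [433.2, -235.2, 216.7]
tool_rot: [[-0.014, 1.0, -0.002], [1.0, 0.014, 0.002], [0.002, -0.002, -1.0]]
wrist_force: [0.3, 0.5, 0.3]
opening: 59.7
finger_force: 12.0
stand [255.5 252.5] world [ 432.2 -377.4] [743.7 374.1] 1.0 62283
stand [255.  160.6] world [ 431.9 -235.5] [66.9 67.7] 31.9 2957
[ 434.  -236.   218.3]
```

```bash
python3 -m pendant '[[[0.5,0.0005,-0.002,0.04,0,0,0],[0.5,0,0,0.04,0,0,0],[0.5,0,0,0.04,0,0,0],[0.5,0,0,0.03,0,0,0],[0.5,0,0,0.02,0,0,0]]]' >/dev/null
python3 -m pendant '[[[0.5,0,0,0.01,0,0,0],[0.5,0,0,0.008,0,0,0],[0.5,0,0,0,0,0,0],[0.5,0,0,0,0,0,0],[0.5,0,0,0,0,0,0]]]'
```

```text
t: 30.32
position: [432.1, -236.4, 30.1]
tool_rot: [[-0.01, 1.0, 0.002], [1.0, 0.01, -0.002], [-0.002, 0.002, -1.0]]
wrist_force: [0.5, -0.3, -0.3]
opening: 59.6
finger_force: 12.0
```

```bash
python3 -m pendant '[[[0.5,0.0005,0.0005,0.005,0,0,0],[0.5,0,0,0.004,0,0,0],[0.5,0,0,0.003,0,0,0],[0.5,0,0,0.002,0,0,0],[0.5,0,0,0,0,0,0]]]'
python3 -m pendant '[[[0.5,0,0,0.001,0,0,0],[0.5,0,0,0,0,0,0],[0.5,0,0,0,0,0,0]]]'
```

```text
t: 30.73
position: [431.8, -235.4, 14.3]
tool_rot: [[-0.009, 1.0, -0.0], [1.0, 0.009, 0.0], [0.0, -0.0, -1.0]]
wrist_force: [0.3, -0.6, 0.7]
opening: 59.6
finger_force: 12.0
t: 30.98
position: [431.8, -235.4, 13.8]
tool_rot: [[-0.009, 1.0, 0.0], [1.0, 0.009, -0.0], [-0.0, 0.0, -1.0]]
wrist_force: [-1.0, 0.6, 4.6]
opening: 59.5
finger_force: 12.0
```

Contact; release, rise and check where the dish lies.

```bash
python3 -m pendant '[[[0.78,0,0,0,0,0,0],[0.78,0,0,0,0,0,0],[0.78,0,0,0,0,0,0],[0.78,0,0,0,0,0,0],[0.78,0,0,0,0,0,0]]]'
python3 -m pendant '[[[0.78,0,0,-0.01,0,0,0],[0.78,0,0,-0.03,0,0,0],[0.78,0,0,-0.04,0,0,0],[0.78,0,0,-0.04,0,0,0],[1,0,0,-0.04,0,0,0]]]' >/dev/null
python3 -m pendant '[[[1,0,0,-0.04,0,0,0],[1,0,0,0,0,0,0],[1,0,0,0,0,0,0]]]'
python3 - <<'E'
from h import *
shot('wrist','w11.png')
u0,v0=proj('w11',[432,-235.4,26]).astype(int); print(u0,v0)
cv2.imwrite('pics/w11c.png',cv2.resize(cv2.imread('pics/w11.png')[v0-65:v0+65,u0-65:u0+65],None,fx=4.5,fy=4.5,interpolation=cv2.INTER_CUBIC))
E
```

```text
t: 31.4
position: [431.8, -235.4, 13.6]
tool_rot: [[-0.009, 1.0, -0.0], [1.0, 0.009, -0.0], [-0.0, -0.0, -1.0]]
wrist_force: [-0.9, 1.1, 0.2]
opening: 74.1
finger_force: 0.0
t: 32.07
position: [432.2, -235.6, 216.3]
tool_rot: [[-0.009, 1.0, 0.004], [1.0, 0.009, -0.003], [-0.003, 0.004, -1.0]]
wrist_force: [-0.7, 0.6, -0.1]
opening: 92.9
finger_force: 0.0
254 163
```

View pics/w11c.png

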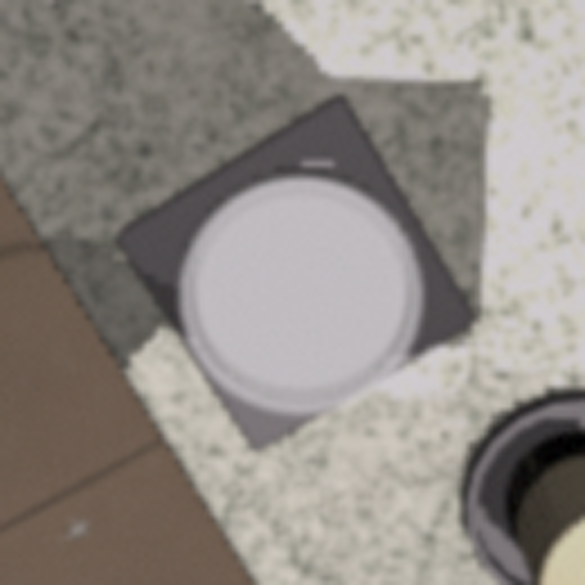

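The dish lies flat on the stand, with crop centre about (301,295) and stand corners at (343,96), (473,330), (258,448) and (122,243).

Run:
```python
from h import *
g=lambda x,y,h: plane('w11',(x+.5)/4.5-.5+254-65,(y+.5)/4.5-.5+163-65,h)
print('dish',g(301,295,26).round(1),'stand',np.mean([g(*p,8) for p in [(343,96),(473,330),(258,448),(122,243)]],0).round(1))
```

```text
dish [ 432.6 -235.4   26. ] stand [ 432.1 -236.     8. ]
```

```bash
python3 -m pendant '[[[1,0,0,-0.04,0,0,-0.108],[1,0,0,-0.04,0,0,-0.108],[1,0,0,-0.04,0,0,-0.108],[1,0,0,-0.04,0,0,-0.108],[1,0,0,-0.04,0,0,-0.108]]]' >/dev/null
python3 -m pendant '[[[1,0,0,-0.04,0,0,-0.108],[1,0,0,-0.04,0,0,0],[1,0,0,0,0,0,0],[1,0.02,0.015,0,0,0,0],[1,0.0285,0.022,0,0,0,0]]]'
python3 -m pendant '[[[1,0.0285,0.022,0,0,0,0],[1,0.0285,0.022,0,0,0,0],[1,0.0285,0.022,0,0,0,0],[1,0.0285,0.022,0,0,0,0],[1,0.0285,0.022,0,0,0,0]]]'
python3 -m pendant '[[[1,0.008,0.006,0,0,0,0],[1,0,0,0,0,0,0],[1,0,0,0,0,0,0]]]'
```

```text
t: 32.95
position: [431.7, -175.4, 491.7]
tool_rot: [[-0.608, 0.794, -0.003], [0.794, 0.608, 0.001], [0.003, -0.002, -1.0]]
wrist_force: [0.2, -0.8, -0.7]
opening: 95.3
finger_force: 0.0
t: 33.37
position: [431.2, 7.3, 492.2]
tool_rot: [[-0.61, 0.792, -0.003], [0.792, 0.61, 0.0], [0.002, -0.002, -1.0]]
wrist_force: [1.5, -0.6, -0.0]
opening: 95.2
finger_force: 0.0
t: 33.62
position: [431.6, 15.7, 492.7]
tool_rot: [[-0.612, 0.791, -0.002], [0.791, 0.612, -0.0], [0.001, -0.002, -1.0]]
wrist_force: [0.2, -1.2, 0.8]
opening: 95.0
finger_force: 0.0
```

```bash
python3 -m pendant '[[[1,0,0.003,0.04,0,0,0],[1,0,0,0.04,0,0,0],[1,0,0,0.04,0,0,0],[1,0,0,0.04,0,0,0],[1,0,0,0.04,0,0,0]]]' >/dev/null
python3 -m pendant '[[[1,0,0,0.04,0,0,0],[1,0,0,0.04,0,0,0],[1,0,0,0.02,0,0,0],[1,0,0,0,0,0,0],[1,0,0,0,0,0,0]]]'
python3 - <<'E'
from h import *
shot('wrist','w12.png')
u0,v0=proj('w12',[434,17.5,11]).astype(int); print(u0,v0)
cv2.imwrite('pics/w12c.png',cv2.resize(cv2.imread('pics/w12.png')[v0-65:v0+65,u0-65:u0+65],None,fx=4.5,fy=4.5,interpolation=cv2.INTER_CUBIC))
E
```

```text
t: 34.45
position: [433.8, 16.3, 193.2]
tool_rot: [[-0.609, 0.793, -0.003], [0.793, 0.609, 0.0], [0.002, -0.002, -1.0]]
wrist_force: [0.3, -0.9, 0.2]
opening: 95.0
finger_force: 0.0
257 164
```

View pics/w12c.png

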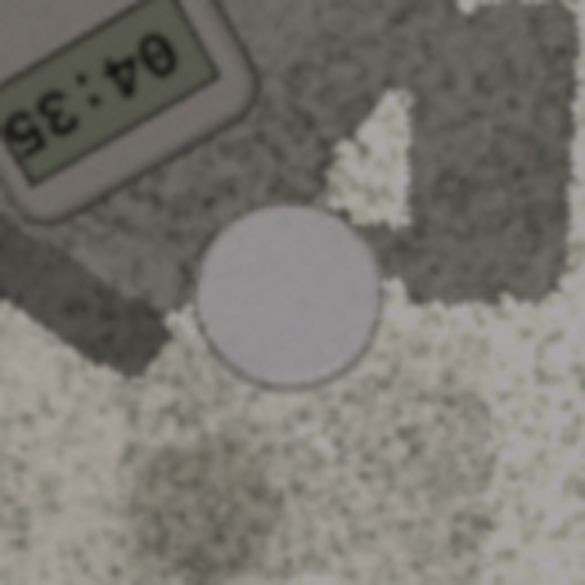

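The small dish is centred at crop (289,296), with the timer corner up and to the left. I'll approach with the fingers only 75% open, which keeps them clear of the timer.

Run:
```python
from h import *
s=ctrl.state(); c=plane('w12',(290)/4.5-.5+192,(296.5)/4.5-.5+99,11); print(c.round(1),np.array(s['position']).round(1),(np.array(s['tool_rot']).T@(c-s['position'])).round(1))
```

```text
[432.7  16.8  11. ] [434.4  16.5 194.3] [  1.3  -1.2 183.3]
```

```bash
python3 -m pendant '[[[0.75,0.001,-0.001,0.03,0,0,0],[0.75,0,0,0.03,0,0,0],[0.75,0,0,0.03,0,0,0],[0.75,0,0,0.03,0,0,0],[0.75,0,0,0.03,0,0,0]]]'>/dev/null
python3 -m pendant '[[[0.75,0,0,0.015,0,0,0],[0.75,0,0,0.01,0,0,0],[0.75,0,0,0.008,0,0,0],[0.75,0,0,0.003,0,0,0],[0.75,0,0,0,0,0,0]]]'
python3 -m pendant '[[[0.4,0,0,0,0,0,0],[0.4,0,0,0,0,0,0],[0.4,0,0,0,0,0,0],[0.4,0,0,0,0,0,0],[0.4,0,0,0,0,0,0]]]' 12
python3 -m pendant '[[[0.4,0,0,0,0,0,0],[0.4,0,0,0,0,0,0],[0.4,0,0,0,0,0,0],[0.4,0,0,0,0,0,0]]]'
```

```text
t: 35.33
position: [433.1, 17.4, 8.0]
tool_rot: [[-0.611, 0.792, 0.001], [0.792, 0.611, -0.0], [-0.001, 0.001, -1.0]]
wrist_force: [-0.1, 0.6, 0.3]
opening: 71.0
finger_force: 0.0
t: 35.75
position: [432.7, 17.6, 8.1]
tool_rot: [[-0.611, 0.792, 0.001], [0.792, 0.611, -0.0], [-0.001, 0.001, -1.0]]
wrist_force: [-1.0, 0.1, 6.2]
opening: 49.2
finger_force: 12.0
t: 36.08
position: [432.7, 17.6, 8.0]
tool_rot: [[-0.611, 0.792, 0.001], [0.792, 0.611, -0.0], [-0.001, 0.001, -1.0]]
wrist_force: [-0.0, 0.0, 7.4]
opening: 49.0
finger_force: 12.0
```

The grip is only 3 mm deep, so I'll regrip 4 mm lower.

```bash
python3 -m pendant '[[[0.7,0,0,0,0,0,0],[0.7,0,0,0,0,0,0],[0.7,0,0,0,0,0,0],[0.7,0,0,0,0,0,0],[0.7,0,0,0,0,0,0]]]'
python3 -m pendant '[[[0.7,0.0005,0.0005,0.002,0,0,0],[0.7,0,0,0,0,0,0],[0.7,0,0,0,0,0,0],[0.7,0,0,0,0,0,0]]]'
```

```text
t: 36.5
position: [432.4, 17.7, 7.6]
tool_rot: [[-0.611, 0.792, -0.0], [0.792, 0.611, -0.0], [0.0, -0.0, -1.0]]
wrist_force: [-0.3, -0.2, -0.0]
opening: 66.2
finger_force: 0.0
t: 36.83
position: [432.5, 18.4, 5.6]
tool_rot: [[-0.611, 0.792, -0.0], [0.792, 0.611, -0.0], [0.0, -0.0, -1.0]]
wrist_force: [0.1, 0.4, 0.1]
opening: 66.4
finger_force: 0.0
```

```bash
python3 -m pendant '[[[0.7,-0.001,0,0.0015,0,0,0],[0.7,0,0,0,0,0,0],[0.7,0,0,0,0,0,0]]]' >/dev/null
python3 -m pendant '[[[0.4,0,0,0,0,0,0],[0.4,0,0,0,0,0,0],[0.4,0,0,0,0,0,0],[0.4,0,0,0,0,0,0],[0.4,0,0,0,0,0,0]]]' 12
python3 -m pendant '[[[0.4,0,0,0,0,0,0],[0.4,0,0,0,0,0,0],[0.4,0,0,0,0,0,0]]]'
```

```text
t: 37.5
position: [433.1, 17.6, 4.1]
tool_rot: [[-0.611, 0.792, 0.0], [0.792, 0.611, -0.0], [-0.0, 0.0, -1.0]]
wrist_force: [-1.4, 0.3, 0.1]
opening: 49.3
finger_force: 12.0
t: 37.75
position: [433.1, 17.6, 4.1]
tool_rot: [[-0.611, 0.792, -0.0], [0.792, 0.611, -0.0], [-0.0, -0.0, -1.0]]
wrist_force: [0.4, -0.1, 0.7]
opening: 49.5
finger_force: 12.0
```

```bash
python3 -m pendant '[[[0.4,0,0,-0.01,0,0,0],[0.4,0,0,-0.02,0,0,0],[0.4,0,0,-0.03,0,0,0],[0.4,0,0,-0.04,0,0,0],[0.4,0,0,-0.04,0,0,0]]]'
python3 -m pendant '[[[0.4,0,0,-0.04,0,0,0],[0.4,0,0,-0.04,0,0,0],[0.4,0,0,-0.04,0,0,0],[0.4,0,0,-0.04,0,0,0],[0.4,0,0,-0.04,0,0,0]]]' >/dev/null
python3 -m pendant '[[[0.4,0,0,-0.04,0,0,0],[0.4,0,0,-0.04,0,0,0],[0.4,0,0,-0.04,0,0,0],[0.4,0,0,-0.03,0,0,0],[0.4,0,0,0,0,0,0]]]'
python3 -m pendant '[[[0.4,-0.02,-0.0155,0,0,0,0],[0.4,-0.03,-0.0232,0,0,0,0],[0.4,-0.03,-0.0232,0,0,0,0],[0.4,-0.03,-0.0232,0,0,0,0],[0.4,-0.03,-0.0232,0,0,0,0]]]'
python3 -m pendant '[[[0.4,-0.03,-0.0232,0,0,0,0],[0.4,-0.03,-0.0232,0,0,0,0],[0.4,0,0,0,0,0,0],[0.4,0,0,0,0,0,0]]]'
```

```text
t: 38.17
position: [432.4, 17.6, 145.4]
tool_rot: [[-0.611, 0.792, -0.002], [0.792, 0.611, 0.0], [0.001, -0.001, -1.0]]
wrist_force: [1.2, -0.6, -0.7]
opening: 49.5
finger_force: 12.0
t: 39.0
position: [433.5, 17.6, 499.6]
tool_rot: [[-0.611, 0.792, 0.008], [0.792, 0.611, -0.001], [-0.006, 0.006, -1.0]]
wrist_force: [0.4, -0.3, 0.2]
opening: 49.7
finger_force: 12.0
t: 39.42
position: [432.3, -160.9, 493.8]
tool_rot: [[-0.611, 0.792, -0.0], [0.792, 0.611, 0.0], [0.0, -0.0, -1.0]]
wrist_force: [0.0, 1.1, -2.0]
opening: 49.3
finger_force: 12.0
t: 39.75
position: [432.5, -236.8, 492.9]
tool_rot: [[-0.608, 0.794, -0.002], [0.794, 0.608, 0.001], [0.002, -0.001, -1.0]]
wrist_force: [0.0, 0.2, 0.9]
opening: 49.7
finger_force: 12.0
```

```bash
python3 -m pendant '[[[0.4,0,0,0.04,0,0,0.109],[0.4,0,0,0.04,0,0,0.109],[0.4,0,0,0.04,0,0,0.109],[0.4,0,0,0.04,0,0,0.109],[0.4,0,0,0.04,0,0,0.109]]]' >/dev/null
python3 -m pendant '[[[0.4,0,0,0.04,0,0,0.109],[0.4,0,0,0.04,0,0,0],[0.4,0,0,0.04,0,0,0],[0.4,0,0,0.04,0,0,0],[0.4,0,0,0.03,0,0,0]]]' >/dev/null
python3 -m pendant '[[[0.4,0,0,0.02,0,0,0],[0.4,0,0,0.01,0,0,0],[0.4,0,0,0,0,0,0],[0.4,0,0,0,0,0,0]]]'
```

```text
t: 40.92
position: [433.1, -234.8, 74.7]
tool_rot: [[-0.004, 1.0, 0.0], [1.0, 0.004, -0.0], [-0.0, 0.0, -1.0]]
wrist_force: [-0.1, -0.8, 1.1]
opening: 49.4
finger_force: 12.0
```

```bash
python3 -m pendant '[[[0.4,0,0,0.015,0,0,0],[0.4,0,0,0.012,0,0,0],[0.4,0,0,0.008,0,0,0],[0.4,0,0,0.004,0,0,0],[0.4,0,0,0,0,0,0]]]' >/dev/null
python3 -m pendant '[[[0.4,0,0,0,0,0,0],[0.4,0,0,0,0,0,0],[0.4,0,0,0,0,0,0]]]'
```

```text
t: 41.58
position: [433.0, -235.4, 35.7]
tool_rot: [[-0.003, 1.0, 0.001], [1.0, 0.003, -0.001], [-0.001, 0.001, -1.0]]
wrist_force: [0.2, 0.2, 0.3]
opening: 49.8
finger_force: 12.0
```

```bash
python3 -m pendant '[[[0.4,0,0,0.003,0,0,0],[0.4,0,0,0.001,0,0,0],[0.4,0,0,0,0,0,0],[0.4,0,0,0,0,0,0],[0.4,0,0,0,0,0,0]]]'
python3 -m pendant '[[[0.4,0,0,0.001,0,0,0],[0.4,0,0,0,0,0,0],[0.4,0,0,0,0,0,0]]]'
```

```text
t: 42.0
position: [432.7, -235.3, 31.1]
tool_rot: [[-0.003, 1.0, -0.0], [1.0, 0.003, -0.0], [-0.0, -0.0, -1.0]]
wrist_force: [-0.1, 1.0, 0.7]
opening: 49.8
finger_force: 12.0
t: 42.25
position: [432.8, -235.3, 30.3]
tool_rot: [[-0.003, 1.0, 0.0], [1.0, 0.003, -0.0], [-0.0, 0.0, -1.0]]
wrist_force: [-0.7, 0.5, 4.3]
opening: 49.5
finger_force: 12.0
```

```bash
python3 -m pendant '[[[0.7,0,0,0,0,0,0],[0.7,0,0,0,0,0,0],[0.7,0,0,0,0,0,0],[0.7,0,0,0,0,0,0],[0.7,0,0,0,0,0,0]]]'
python3 -m pendant '[[[0.7,0,0,-0.01,0,0,0],[0.7,0,0,-0.03,0,0,0],[0.7,0,0,-0.04,0,0,0],[0.7,0,0,-0.04,0,0,0],[0.7,0,0,-0.04,0,0,0]]]' >/dev/null
python3 -m pendant '[[[0.8,0,0,-0.04,0,0,0],[0.8,0,0,0,0,0,0],[0.8,0,0,0,0,0,0],[0.8,0,0,0,0,0,0]]]'
python3 - <<'E'
from h import *
shot('wrist','w13.png')
im=cv2.imread('pics/w13.png'); g=cv2.GaussianBlur(cv2.cvtColor(im,cv2.COLOR_BGR2GRAY),(3,3),0)
u0,v0=proj('w13',[432.5,-235.4,37]).astype(int); print(u0,v0, proj('w13',[432.5,-235.4,26]))
# radial profiles
print([int(k) for k in g[v0,u0-50:u0+51:2]]); print([int(k) for k in g[v0-50:v0+51:2,u0]])
c=cv2.HoughCircles(cv2.resize(g[v0-60:v0+60,u0-60:u0+60],None,fx=4,fy=4,interpolation=cv2.INTER_CUBIC),cv2.HOUGH_GRADIENT,1.5,8,param1=60,param2=40,minRadius=70,maxRadius=130)
for x,y,r in (c[0][:8] if c is not None else []):
    X=[plane('w13',x/4-.4+u0-60,y/4-.4+v0-60,h)[:2].round(1) for h in (26,37)]; print(x,y,r,'r26/37 mm',r/4*(np.load('pics/w13.npz')['p'][2]-26)/328,X)
E
```

```text
t: 42.67
position: [432.8, -235.3, 30.1]
tool_rot: [[-0.003, 1.0, -0.0], [1.0, 0.003, -0.0], [-0.0, -0.0, -1.0]]
wrist_force: [0.5, -0.3, -0.3]
opening: 66.3
finger_force: 0.0
t: 43.42
position: [432.4, -235.0, 230.3]
tool_rot: [[-0.003, 1.0, 0.0], [1.0, 0.003, -0.0], [-0.0, 0.0, -1.0]]
wrist_force: [-0.4, -0.1, -0.9]
opening: 76.0
finger_force: 0.0
255 163 [255.95187244 161.64662516]
[98, 93, 88, 95, 91, 96, 102, 103, 103, 99, 73, 58, 79, 148, 173, 192, 193, 205, 206, 206, 207, 207, 207, 206, 206, 207, 207, 207, 207, 206, 207, 206, 207, 206, 206, 205, 189, 174, 157, 99, 80, 80, 79, 75, 131, 199, 202, 199, 194, 192, 204]
[128, 126, 126, 118, 117, 101, 77, 83, 84, 84, 83, 86, 152, 186, 191, 187, 202, 207, 207, 207, 207, 206, 206, 206, 207, 207, 207, 207, 207, 207, 206, 207, 207, 206, 198, 167, 179, 160, 125, 136, 171, 181, 186, 185, 188, 190, 200, 199, 188, 193, 190]
245.25 237.75 104.35 r26/37 mm 29.78686229386772 [array([ 432.5, -235.9]), array([ 432.5, -233.5])]
243.75 248.25 110.95 r26/37 mm 31.670841676360357 [array([ 432., -239.]), array([ 432.1, -236.6])]
252.75 243.75 112.3 r26/37 mm 32.05620292685691 [array([ 434.6, -237.6]), array([ 434.6, -235.2])]
267.75 218.25 129.1 r26/37 mm 36.851788789403635 [array([ 439. , -230.1]), array([ 438.8, -227.9])]
261.75 245.25 119.2 r26/37 mm 34.02581644893166 [array([ 437.3, -238.1]), array([ 437.2, -235.7])]
251.25 252.75 115.9 r26/37 mm 33.08382784659635 [array([ 434.2, -240.3]), array([ 434.2, -237.9])]
249.75 230.25 96.1 r26/37 mm 27.431887521296424 [array([ 433.8, -233.6]), array([ 433.7, -231.4])]
270.75 228.75 125.8 r26/37 mm 35.90979800924631 [array([ 439.9, -233.2]), array([ 439.7, -230.9])]
```

The small dish is concentric with the wide one to within about 1 mm, and everything has been released. Handing in.

```bash
python3 -c "
from workcell import ctrl
print(ctrl.hand_in())"
```

```text
the job is handed in; nothing more can be done
None
```

The job is handed in at about 44 s: the bottle is in the square holder, the can in the round holder, and the small dish is centred on the wide dish on the stand, each measuring within about 2 mm of centre in the wrist camera.

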